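Open the clipped parts crate, lean its lid by, and pack the repair parts

TASK

Flip the two sprung clips off the opposite edges of the grey crate's blue lid until they snap open, lift the lid off and lean it at a slant against the black battery box: one edge on the desk, handle side facing out. Then pack every loose part for the repair (relay board, flux jars, bolts: whichever are there) into the open crate, leaving the lid leaning, the clips open and the other things on the desk where they are.

Things in the scene. Friction and masses are not known exactly. Their poses are not given: they have to be found in the camera images.
- crate: grey open-topped crate, fixed to the desk, outer 144 (x) x 164 (y) x 60 mm high, walls 5 mm, floor 5 mm thick. Origin: centre of its underside. Its clips sit on its +y (clip_left) and -y (clip_right) walls
- clip_left (a joint): sprung clip on the crate's +y wall, rad: 0 = shut over the lid edge, 1.75 = fully open, lying out sideways. Its top swings outward about an axis along crate x. Over-centre spring: below 0.45 rad it snaps back shut, beyond it snaps open by itself and stays; about 10 N outward on the tab is ample. Shut, its steel hook reaches 8 mm in over the lid edge; open, it reaches 67 mm out from its hinge
- clip_left_tab (a point): middle of the inner face of the left clip's upright red finger tab: 44 mm wide (along crate x), 4 mm thick; shut, the tab stands from 73 to 105 mm above the desk (the steel hook's top is at 74 mm), so a fingertip over the lid (lid top at 68 mm) at a height of 80 mm can push it outward
- clip_left_hinge (a point): hinge axis of the left clip, 92 mm from the crate's middle along +y, 38 mm above the desk
- clip_right (a joint): the same clip on the crate's -y wall: 0 = shut, 1.75 = fully open, top swinging outward along -y
- clip_right_tab (a point): middle of the inner face of the right clip's red tab, as on the left
- clip_right_hinge (a point): hinge axis of the right clip, 92 mm from the crate's middle along -y, 38 mm above the desk
- lid: loose blue lid, about 0.3 kg, plate 156 (x) x 172 (y) x 8 mm, lying on the crate's rim, 5 mm locating ribs below the plate that hang inside the walls with 4 mm play. Origin: centre of the plate's underside (60 mm up when on the crate); z axis out of its top (the handle side)
- lid_handle (a point): middle of the black grab bar on the lid, 36.5 mm above the plate's underside; bar runs 84 mm along lid x, 14 mm wide (y), 15 mm high, on a 10 mm long foot at each end, open between the feet underneath (21 mm gap)
- battery_box: black battery box, fixed: a solid block 104 (x) x 168 (y) x 106 mm high with a low strap on top. Origin: centre of its underside; its broad front face, on its -x side, is 52 mm from the origin and faces the robot
- relay_board: small relay board 26 (x) x 45 (y) x 19 mm, 15 g: green board with a blue block 16 mm wide in x, from y = -1 to +18 and up to 19 mm high, which can be gripped across x. Origin: centre of underside. May be absent
- jar_a: small round jar, white cap on an amber body, 38 mm diameter, 37 mm high, 80 g. Origin: centre of underside. May be absent
- jar_b: a second jar, the same. May be absent
- bolt_a: steel bolt lying flat along its y, 40 mm long, 12 mm wide across x, 13 mm high, 30 g. Origin: underside, middle. May be absent
- bolt_b: a second bolt, the same. May be absent
- tape_measure: grey tape measure 65x80x38 mm near the desk's front edge; leave it alone
- screwdriver_red: red screwdriver 200 mm long near the desk's front edge; leave it alone
Not all that is in view belongs to the job. Of the things that look like the relay_board, take the one that is farthest to the robot's left at the start.

How it is judged:
By the outcome, as a careful person would: the job done as asked, in the order asked, and still so for the second after the job is handed in, with the robot touching nothing.
Of relay_board, jar_a, jar_b, bolt_a, bolt_b only 3 to 5 are there at a start; the rules pass over those that are not, and their reading is None.
At some moment in a run one of relay_board, jar_a, jar_b, bolt_a, bolt_b may be knocked a few centimetres aside while the robot is not near it.
It also fails if it takes over 210 s, if anything falls off the work surface, if the arm or the gripper's body presses on something with over 40 N, if the wrist force passes 120 N, or if a joint passes its speed limit or range.

ROBOT

A 6-joint arm with a two-finger parallel gripper is mounted at the origin on a cart in front of the work surface, level with it; the furniture and walls round the work are solid. World frame = base frame: x ahead of the robot, y to its left, z up, the work surface at z = 0. Lengths are in m, angles in rad, forces in N, time in s.
With the tool pointing down it reaches from about 0.375 to 0.9 m from the base axis. Payload 3.1 kg.
Tool frame: the origin (TCP) lies at the very end of the fingers, on their centre line; the grasp point (between the pads) lies 19 mm behind it; z points along the fingers, y is the line along which they close (so a half turn about z gives the same grasp; the last joint's range is limited). The gripper opens to 85 mm and grips with 20 to 120 N. Pads are 22 mm wide; open, the fingers measure 114 mm over their backs; the gripper's body (76 mm by 85 mm) begins 54 mm behind the grasp point. The pads swing forward as they close: fully open they stand 13 mm farther back than shut.
Start: joints at [1.097, 0.527, 1.433, -0, 1.181, -0.178], TCP at [0.182, 0.598, 0.231] pointing down, gripper open.
Joint ranges: [-3.08, 3.08], [-0.75, 2.2], [0.22, 2.44], [-1.43, 4.57], [0, 2.65], [-2.85, 2.85]. Speed limits (rad/s): [2.79, 2.79, 3.14, 3.14, 3.14, 3.14].

INTERFACE

Orientations are given as a unit quaternion [x, y, z, w].
In Python, from station import sense, snapshot, camera_params, sign_off gives the robot as it stands.
- The arm moves only by the shell command python3 -m handwheel 'ROWS' [OPENING] [FORCE]. ROWS is JSON, a list that holds one entry, the list of rows, each a list of 4 numbers: the shift along the tool's x, y, z in units of 25 mm (1.0 is 25 mm), then the turn about the tool's z in units of 6 degrees (1.0 is 6 degrees). A call has 1 to 20 rows; each row shifts and turns the commanded pose from where the row before left it, along the tool's axes as they then stand; what a row does not reach is not made up. A row lasts 1/8 s, in which the tool goes at most 62.5 mm and 10.7 degrees, less where a joint would pass 70% of its speed; a pose out of reach is approached as far as the arm can. A call is refused whole if a number of a shift passes 1 or a number of a turn 1, either way. A call with a gripper value outside its range is refused whole. OPENING is the finger opening in mm, from 0 to 85.4, set as the call begins (- or left out, the last holds). The fingers move at their own pace and stop on an object; FORCE is the grip in N (left out, the last holds). Time passes only in rows, so rows that do not move let the fingers close. It gives the time, the measured TCP pose, the force, the opening and the grip force at its end, in the units of the state.
- sense(): the state, without advancing time (a new reading comes with each control period).
- snapshot(name): name is "scene" or "side" or "wrist"; returns (picture, depth): 400x640x3 uint8, red, green, blue; 400x640 float32, m along the optical axis (not along the pixel's ray), 0 where there is no reading.
- camera_params(name): a dict with "mtx" (3x3 intrinsics, pixels), "extrinsics" (4x4, takes a point from camera to world coordinates); the wrist camera has in their place "hand_eye" (4x4, takes a point from camera to tool coordinates, whose origin is the TCP and whose axes are the flange's). Camera axes: x right, y up, looking along -z (the intrinsics and any distortion apply to the point x, -y, -z); pixel columns grow to the right and rows downward; lengths in m; the calibration is good to about 2 mm. A picture is of the moment at which its call begins: read the wrist's pose just before it. camera_params takes no time and is no camera call.
- sign_off(): hands the job in; it is judged then, once.
The state is a dict: "t": time; "q": joint angles; "qd": joint speeds; "tau": joint torques, N m; "tcp_pos": TCP position; "tool_rot": TCP orientation; "force": force on the tool from outside, world axes, zero at the start; "ft_torque": the same for the moment, N m; "finger_gap": opening from 0.0 (shut) to 1.0 (fully open); "gripper_force": force on a finger pad.
Only numpy, scipy, OpenCV 4.12 (cv2) and the standard library are available. Lean on these libraries where they do the work, as an engineer would, in place of code of your own. Each camera call takes 0.05 s, during which the arm holds its last target. There are 200 camera calls.

## Working session

There is one attempt and no reset: what is moved stays moved. The work goes in short steps, Python scripts to look and compute and a shell command to move; the robot and the scene stay as the last step left them, time stands still between calls to the robot, and variables do not carry over. Pictures are saved under pics/ and viewed, at most 14 in all, crops included, and the job is handed in when it is done.

```bash
mkdir -p pics; ls; python3 - <<'E'
from station import *
import cv2,numpy as np
s=sense();print(s)
for n in("scene","side"):
    im,d=snapshot(n);cv2.imwrite(f"pics/{n}0.png",im[:,:,::-1]);np.savez(f"{n}0.npz",im=im,d=d)
    p=camera_params(n);print(n,{k:np.round(v,4).tolist() if not isinstance(v,str) else v for k,v in p.items()})
p=camera_params("wrist");print({k:np.round(v,4).tolist() for k,v in p.items()})
E
```

```text
pics
{'t': 0.0, 'q': array([ 1.09647451e+00,  5.28469787e-01,  1.43389899e+00,  5.83063299e-06,
        1.18140865e+00, -1.78515204e-01]), 'qd': array([ 8.92398090e-04,  2.15816431e-03, -8.18475983e-04,  3.98254410e-04,
       -2.43643017e-05, -1.58218726e-03]), 'tau': array([-4.35916099e-04, -4.42352736e+01, -1.78027779e+01, -9.50976641e-05,
        8.36717634e-03, -6.47472433e-06]), 'tcp_pos': array([0.18184139, 0.59721292, 0.23033246]), 'tool_rot': array([ 1.47365664e-01,  9.89081477e-01, -1.03384217e-03, -3.52830752e-04]), 'force': array([-0.06708196,  0.29869583, -0.14089528]), 'ft_torque': array([-0.03828675, -0.02189409,  0.01706658]), 'gripper_force': 0.0, 'finger_gap': 0.9991741191103507}
scene {'mtx': [[409.6567, 0.0, 314.6083], [0.0, 409.6567, 203.7673], [0.0, 0.0, 1.0]], 'extrinsics': [[0.8003, 0.4424, -0.4047, 0.1094], [-0.5994, 0.6079, -0.5207, -0.622], [0.0156, 0.6593, 0.7517, 0.8955], [0.0, 0.0, 0.0, 1.0]]}
side {'mtx': [[482.0477, 0.0, 314.7635], [0.0, 482.0477, 193.6931], [0.0, 0.0, 1.0]], 'extrinsics': [[0.8856, 0.2328, -0.4019, -0.0024], [-0.4644, 0.4306, -0.7739, -1.1185], [-0.0071, 0.872, 0.4894, 0.7597], [0.0, 0.0, 0.0, 1.0]]}
{'mtx': [[322.1686, 0.0, 320.3867], [0.0, 322.1686, 200.1463], [0.0, 0.0, 1.0]], 'hand_eye': [[-0.001, 0.9574, 0.2886, 0.0748], [1.0, 0.0012, -0.0004, -0.0004], [-0.0008, 0.2886, -0.9574, -0.1424], [0.0, 0.0, 0.0, 1.0]]}
```

View pics/scene0.png

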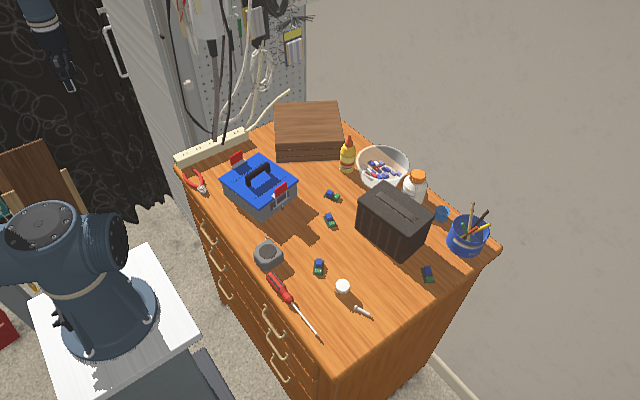

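View pics/side0.png

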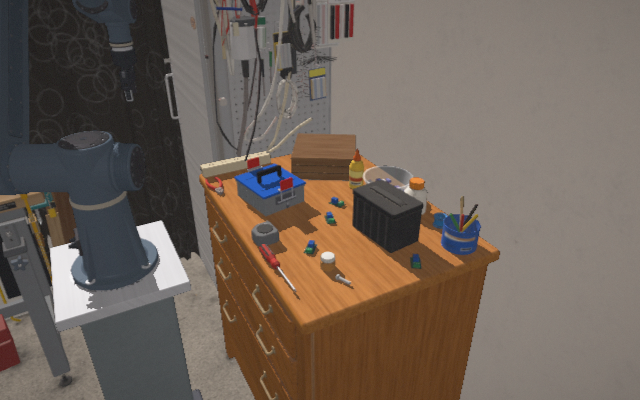

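The scene view shows the lidded crate at about (260,185) with red tabs at (237,158) and (281,190). The battery box is at (395,220), one jar at (343,286) and one bolt at (362,311). Four relay-like boards are at (332,196), (330,220), (319,267) and (427,274). The side view agrees.

```bash
cat > h.py <<'E'
from station import *
import cv2,numpy as np
from scipy.spatial.transform import Rotation as R
def pose():
    s=sense();T=np.eye(4);T[:3,:3]=R.from_quat(s['tool_rot']).as_matrix();T[:3,3]=s['tcp_pos'];return T
def ext(n,T=None):
    p=camera_params(n)
    return p['mtx'],(np.array(p['extrinsics']) if n!='wrist' else T@np.array(p['hand_eye']))
def cloud(n,d,T=None):
    K,E=ext(n,T);v,u=np.mgrid[:d.shape[0],:d.shape[1]]
    P=np.stack([(u-K[0,2])/K[0,0]*d,-(v-K[1,2])/K[1,1]*d,-d,np.ones_like(d)],-1)
    return (P@E.T)[...,:3]
def ray(n,u,v,z,T=None):
    K,E=ext(n,T);r=E[:3,:3]@np.array([(u-K[0,2])/K[0,0],-(v-K[1,2])/K[1,1],-1]);c=E[:3,3]
    return c+r*(z-c[2])/r[2]
def look(n,name=None):
    T=pose();im,d=snapshot(n)
    if name: cv2.imwrite(f"pics/{name}.png",im[:,:,::-1])
    return im,d,cloud(n,d,T),T
def tooldelta(p,yaw=None):
    "rows' units needed to bring the TCP to world p"
    T=pose();print('tcp',T[:3,3].round(4),'tool x',T[:3,0].round(3),'dx units',(T[:3,:3].T@(np.array(p)-T[:3,3])/.025).round(2))
def rect(xy):
    c,s,a=cv2.minAreaRect((xy*1000).astype(np.float32));return np.round(c,1),np.round(s,1),round(a,1)
def blobs(P,m,lo=15,zr=(-.01,.2)):
    m=(m&(P[...,0]>.2)&(P[...,0]<1.2)&(abs(P[...,1])<.9)&(P[...,2]>zr[0])&(P[...,2]<zr[1])).astype(np.uint8)
    k,L,S,C=cv2.connectedComponentsWithStats(m)
    for i in range(1,k):
        if S[i,4]>=lo:
            q=P[L==i];print('px',C[i].round(),S[i,4],'xyz',q.mean(0).round(3),'zmax',q[:,2].max().round(3),'rect',*rect(q[:,:2]))
E
python3 - <<'E'
from h import *
for n in("scene","side"):
    f=np.load(n+'0.npz');im=f['im'];P=cloud(n,f['d']);h=cv2.cvtColor(im,cv2.COLOR_RGB2HSV);H,S,V=[h[...,i].astype(int) for i in range(3)]
    print(n,'blue');blobs(P,(H>100)&(H<130)&(S>120)&(V>60),12)
    print('red');blobs(P,((H<6)|(H>174))&(S>150)&(V>80),12)
    print('green');blobs(P,(H>40)&(H<95)&(S>60),6,(-.01,.05))
    print('black');blobs(P,(V<75),300)
    print('white');blobs(P,(S<40)&(V>130),15,(.003,.06))
    q=P[(V<90)&(P[...,2]>.09)&(P[...,2]<.112)&(P[...,0]<1.1)&(P[...,0]>.5)&(P[...,1]<.3)];print('boxtop',rect(q[:,:2]),len(q))
    q=P[(H>100)&(H<130)&(S>120)&(P[...,2]>.062)&(P[...,2]<.074)&(P[...,1]>.1)];print('lid',rect(q[:,:2]))
    if n=='scene':
        h=(P[...,2]>.005)&(P[...,2]<.02);
cv2.imwrite('pics/crop0.png',cv2.resize(np.load('scene0.npz')['im'][150:330,180:480,::-1],None,fx=2.6,fy=2.6,interpolation=cv2.INTER_CUBIC))
E
```

```text
scene blue
px [257. 181.] 2011 xyz [0.476 0.116 0.069] zmax 0.106 rect [482.  121.4] [156.3 172.1] 10.8
px [329. 192.] 20 xyz [ 0.646 -0.001  0.017] zmax 0.02 rect [645.9  -1.1] [11.9 14.9] 23.7
px [443. 214.] 56 xyz [ 0.847 -0.259  0.02 ] zmax 0.034 rect [ 848.5 -257.9] [25.2 38.7] 82.3
px [328. 216.] 24 xyz [ 0.587 -0.071  0.017] zmax 0.02 rect [587.3 -69.9] [18.  12.6] 74.1
px [458. 217.] 12 xyz [ 0.838 -0.306  0.061] zmax 0.065 rect [ 837.8 -305.7] [ 2.4 24.6] 84.1
px [482. 223.] 20 xyz [ 0.876 -0.355  0.056] zmax 0.07 rect [ 876.  -355.4] [13.7  4. ] 74.3
px [457. 242.] 241 xyz [ 0.793 -0.349  0.032] zmax 0.07 rect [ 808.8 -348.8] [92.3 54.2] 83.1
px [486. 233.] 65 xyz [ 0.861 -0.381  0.052] zmax 0.071 rect [ 851.2 -386.2] [57.6  9.8] 31.8
px [472. 243.] 16 xyz [ 0.799 -0.384  0.064] zmax 0.071 rect [ 797.3 -383.3] [ 3.8 16.1] 47.5
px [319. 261.] 29 xyz [ 0.474 -0.175  0.018] zmax 0.022 rect [ 473.8 -175.3] [15.6 12.9] 45.9
red
px [236. 157.] 113 xyz [0.466 0.215 0.09 ] zmax 0.108 rect [485.5 264.4] [138.7  36.6] 69.1
px [199. 176.] 56 xyz [0.369 0.29  0.011] zmax 0.016 rect [36
[... 4721 characters left out ...]
1  11.6] 89.3
px [423. 203.] 38 xyz [ 0.842 -0.183  0.042] zmax 0.06 rect [ 839.2 -183.1] [32.6  9. ] 6.6
px [467. 210.] 57 xyz [ 0.92  -0.278  0.047] zmax 0.06 rect [ 919.7 -279.6] [30.8  6.7] 83.8
px [562. 277.] 3596 xyz [ 0.92  -0.585  0.032] zmax 0.06 rect [ 921.1 -542.3] [484.2  12.9] 89.9
px [328. 257.] 109 xyz [ 0.471 -0.274  0.038] zmax 0.043 rect [ 470.5 -272.3] [32.7 31.4] 13.9
px [286. 278.] 47 xyz [ 0.354 -0.277  0.017] zmax 0.021 rect [ 354.3 -277.2] [ 5.8 94.8] 0.2
px [342. 278.] 30 xyz [ 0.476 -0.337  0.012] zmax 0.018 rect [ 475.5 -338.7] [ 9.2 40.4] 21.0
boxtop (array([ 630.7, -150.5]), array([151.7, 606.4]), 35.2) 525
lid (array([477. , 145.9]), array([157.4, 120.2]), 10.5)
```

View pics/crop0.png

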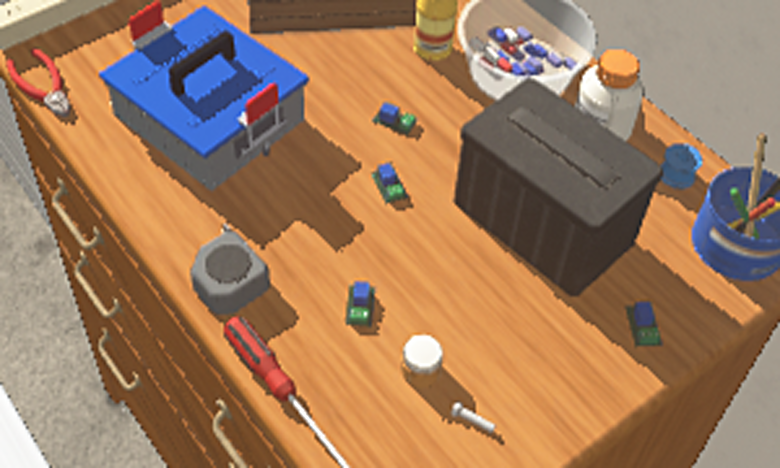

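The four lookalikes in the scene view are (332,196) at y≈-0.01, (330,220) at y≈-0.08, (319,267) at y≈-0.18 and (427,274) at y≈-0.37. The first has the largest y, so it is farthest to the robot's left and is the relay_board. The crop shows it at (395,118). There is one jar at (423,354) and one bolt at (473,419).

```bash
python3 - <<'E'
from h import *
for n in("scene","side"):
    f=np.load(n+'0.npz');P=cloud(n,f['d']);x,y,z=P[...,0],P[...,1],P[...,2]
    m=(x>.53)&(x<.9)&(y>-.42)&(y<-.08)&(abs(z-.106)<.005)&(f['im'].max(-1)<110)
    k,L,S,C=cv2.connectedComponentsWithStats(m.astype(np.uint8));i=1+S[1:,4].argmax();q=P[L==i];print(n,rect(q[:,:2]),len(q),q[:,2].mean())
c=np.array([.482,.121]);a=np.deg2rad(10.7);ux=np.array([np.cos(a),np.sin(a)]);uy=np.array([-ux[1],ux[0]])
for l in(60,108,125):
    print(l,(c+uy*l/1e3).round(4),(c-uy*l/1e3).round(4))
T=pose();print(T.round(4), 'yaw tool x',np.degrees(np.arctan2(T[1,0],T[0,0])))
tooldelta([*(c+uy*.055),.16])
E
```

```text
scene (array([ 633.5, -223.2]), array([  8.6, 158.2]), 8.6) 100 0.10629671597383346
side (array([ 651.6, -240.8]), array([ 86.3, 187.1]), 38.3) 182 0.10559530108165521
60 [0.4709 0.18  ] [0.4931 0.062 ]
108 [0.4619 0.2271] [0.5021 0.0149]
125 [0.4588 0.2438] [ 0.5052 -0.0018]
[[-9.566e-01  2.915e-01 -9.000e-04  1.819e-01]
 [ 2.915e-01  9.566e-01 -1.800e-03  5.973e-01]
 [ 4.000e-04 -2.000e-03 -1.000e+00  2.304e-01]
 [ 0.000e+00  0.000e+00  0.000e+00  1.000e+00]] yaw tool x 163.05155459383317
tcp [0.1819 0.5973 0.2304] tool x [-0.957  0.292  0.   ] dx units [-16.02 -12.77   2.84]
```

```bash
python3 -m handwheel '[[[-0.94,-0.75,0.1,0],[-0.94,-0.75,0.1,0],[-0.94,-0.75,0.1,0],[-0.94,-0.75,0.1,0],[-0.94,-0.75,0.1,0],[-0.94,-0.75,0.1,0],[-0.94,-0.75,0.1,0],[-0.94,-0.75,0.1,0],[-0.94,-0.75,0.1,0],[-0.94,-0.75,0.1,0],[-0.94,-0.75,0.1,0],[-0.94,-0.75,0.1,0],[-0.94,-0.75,0.1,0],[-0.94,-0.75,0.1,0],[-0.94,-0.75,0.1,0],[-0.94,-0.75,0.1,0],[-0.94,-0.75,0.1,0]]]' 0 20
python3 -m handwheel '[[[0,0,0,-0.92],[0,0,0,-0.92],[0,0,0,-0.92],[0,0,0,-0.92],[0,0,0,-0.92],[0,0,0,0],[0,0,0,0]]]'
python3 - <<'E'
from h import *
print(sense()['q'].round(2))
im,d,P,T=look('wrist','w1')
print('yaw',np.degrees(np.arctan2(T[1,0],T[0,0])))
h=cv2.cvtColor(im,cv2.COLOR_RGB2HSV);H,S,V=[h[...,i].astype(int) for i in range(3)]
blobs(P,((H<6)|(H>174))&(S>150)&(V>80),60)
q=P[(H>100)&(H<130)&(S>120)&(P[...,2]>.06)&(P[...,2]<.075)];print('lid',rect(q[:,:2]),q[:,2].mean())
tooldelta([.4709,.180,.08])
E
```

```text
t: 2.22
tcp_pos: [0.4716, 0.1756, 0.1885]
tool_rot: [0.147, 0.989, -0.0, -0.0]
force: [0.3, 0.1, -0.1]
finger_gap: -0.003
gripper_force: 0.0
t: 3.1
tcp_pos: [0.4712, 0.1765, 0.1886]
tool_rot: [-0.092, 0.996, -0.0, -0.0]
force: [0.3, -0.4, -0.5]
finger_gap: -0.001
gripper_force: 0.0
[ 0.14  0.43  1.78 -0.    0.94 -1.62]
yaw -169.42407057594838
px [466.  54.] 160 xyz [0.331 0.286 0.01 ] zmax 0.013 rect [332.3 290.6] [11.1 80.1] 6.8
px [474.  62.] 307 xyz [0.336 0.296 0.01 ] zmax 0.014 rect [337.5 291.7] [12.7 77.6] 6.7
px [458.  97.] 466 xyz [0.369 0.29  0.011] zmax 0.014 rect [367.  291.8] [81.6 17.2] 83.6
px [134. 203.] 1467 xyz [0.497 0.035 0.093] zmax 0.107 rect [496.2   4.9] [72.9 42.4] 86.8
px [370. 203.] 622 xyz [0.462 0.213 0.098] zmax 0.106 rect [463.7 214.2] [42.4  5.9] 11.0
lid (array([480.9, 124.4]), array([154.3, 171.3]), 10.5) 0.06794048945066242
tcp [0.4713 0.1765 0.1887] tool x [-0.983 -0.184  0.   ] dx units [-0.01  0.14  4.35]
```

View pics/w1.png

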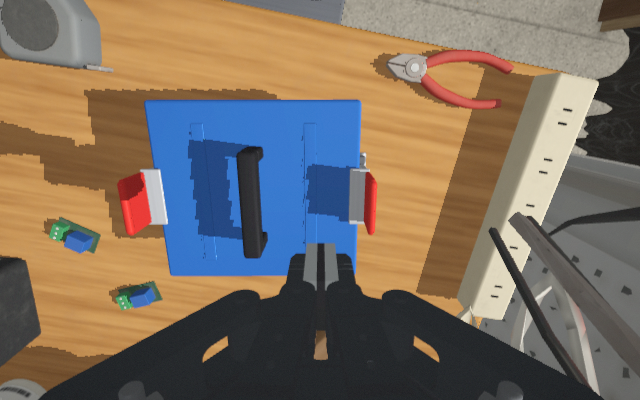

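```bash
python3 -m handwheel '[[[0,0,0.9,0],[0,0,0.9,0],[0,0,0.9,0],[0,0,0.8,0],[0,0,0.8,0],[0,0,0,0],[0,0.3,0,0],[0,0.3,0,0],[0,0.3,0,0],[0,0.3,0,0],[0,0.3,0,0],[0,0.3,0,0],[0,0.3,0,0],[0,0.2,0,0],[0,0,0,0]]]'
python3 -m handwheel '[[[0,0,-0.9,0],[0,-0.3,-0.9,0],[0,-0.9,-0.6,0],[0,-0.9,0,0],[0,-0.9,0,0],[0,-0.9,0,0],[0,-0.9,0,0],[0,-0.9,0,0],[0,-0.9,0,0],[0,0,0,0]]]'
python3 - <<'E'
from h import *
im,d,P,T=look('wrist','w2')
h=cv2.cvtColor(im,cv2.COLOR_RGB2HSV);H,S,V=[h[...,i].astype(int) for i in range(3)]
blobs(P,((H<6)|(H>174))&(S>150)&(V>80),60)
q=P[(H>100)&(H<130)&(S>120)&(P[...,2]>.06)&(P[...,2]<.075)];print('lid',rect(q[:,:2]),q[:,2].mean())
tooldelta([.4915,.069,.08])
E
```

```text
t: 5.03
tcp_pos: [0.4606, 0.2336, 0.0813]
tool_rot: [-0.093, 0.996, 0.0, 0.0]
force: [-0.1, -0.1, -0.3]
finger_gap: 0.002
gripper_force: 0.0
t: 6.28
tcp_pos: [0.4917, 0.0696, 0.1413]
tool_rot: [-0.091, 0.996, 0.0, 0.0]
force: [-0.1, -1.0, -0.0]
finger_gap: 0.004
gripper_force: 0.0
px [608.  43.] 152 xyz [0.334 0.267 0.01 ] zmax 0.014 rect [333.5 269.8] [ 5.6 41.5] 21.7
px [618.  51.] 191 xyz [0.338 0.277 0.011] zmax 0.014 rect [338.9 273.6] [ 6.  41.9] 17.5
px [597.  93.] 495 xyz [0.37  0.275 0.01 ] zmax 0.014 rect [370.4 281. ] [63.6  9. ] 76.3
px [624.  95.] 89 xyz [0.368 0.296 0.01 ] zmax 0.013 rect [368.1 292. ] [39.   6.4] 85.9
px [569. 195.] 826 xyz [0.453 0.27  0.03 ] zmax 0.033 rect [453.1 270.9] [43.5 18.1] 13.6
px [262. 224.] 1017 xyz [0.495 0.034 0.098] zmax 0.107 rect [498.7  27.6] [43.1 18.2] 11.0
lid (array([480.6, 123.7]), array([153.8, 171.3]), 10.6) 0.06800997992551293
tcp [0.4912 0.0704 0.1413] tool x [-0.983 -0.183  0.   ] dx units [-0.   -0.06  2.45]
```

```bash
python3 -m handwheel '[[[0,0,0.8,0],[0,0,0.8,0],[0,0,0.8,0],[0,0,0,0],[0,-0.3,0,0],[0,-0.3,0,0],[0,-0.3,0,0],[0,-0.3,0,0],[0,-0.3,0,0],[0,-0.3,0,0],[0,-0.3,0,0],[0,-0.2,0,0],[0,0,0,0]]]'
python3 -m handwheel '[[[0,0,-0.9,0],[0,0.3,-0.9,0],[0,0.9,-0.9,0],[0,0.9,-0.4,0],[0,0.9,0,0],[0,0.9,0,0],[0,0.6,0,0],[0,0,0,0]]]' 45
python3 - <<'E'
from h import *
im,d,P,T=look('wrist')
h=cv2.cvtColor(im,cv2.COLOR_RGB2HSV);H,S,V=[h[...,i].astype(int) for i in range(3)]
blobs(P,((H<6)|(H>174))&(S>150)&(V>80),200)
q=P[(H>100)&(H<130)&(S>120)&(P[...,2]>.06)&(P[...,2]<.075)];print('lid',rect(q[:,:2]),q[:,2].mean())
m=(V<60)&(abs(P[...,2]-.1)<.008)&(abs(P[...,0]-.48)<.07)&(abs(P[...,1]-.12)<.07);q=P[m];print('bar',rect(q[:,:2]),q[:,2].max())
tooldelta([.481,.1235,.079])
E
```

```text
t: 7.95
tcp_pos: [0.5023, 0.0137, 0.0814]
tool_rot: [-0.093, 0.996, -0.0, 0.0]
force: [0.5, -0.6, 0.5]
finger_gap: -0.003
gripper_force: 0.0
t: 8.95
tcp_pos: [0.4808, 0.1256, 0.1588]
tool_rot: [-0.094, 0.996, -0.0, -0.0]
force: [-0.1, 0.1, 0.2]
finger_gap: 0.524
gripper_force: 0.0
px [552.  56.] 612 xyz [0.335 0.294 0.01 ] zmax 0.013 rect [335.3 290.5] [17.  79.8] 6.2
px [531.  98.] 565 xyz [0.369 0.29  0.01 ] zmax 0.014 rect [368.5 291.7] [82.2 14.9] 86.6
px [150. 191.] 995 xyz [ 0.507 -0.021  0.03 ] zmax 0.033 rect [509.8 -27.4] [43.9 35.5] 11.1
px [487. 192.] 988 xyz [0.453 0.268 0.03 ] zmax 0.033 rect [453.9 268.1] [43. 21.] 9.5
lid (array([480.7, 124.2]), array([154.5, 171. ]), 10.7) 0.06794793002939371
bar (array([480.3, 123.5]), array([81.8, 12.8]), 10.7) 0.10600696450397187
tcp [0.4811 0.125  0.1588] tool x [-0.983 -0.186  0.   ] dx units [ 0.01 -0.06  3.19]
```

```bash
python3 -m handwheel '[[[0,0,0.8,0],[0,0,0.8,0],[0,0,0.8,0],[0,0,0.8,0],[0,0,0,0]]]' 45
python3 -m handwheel '[[[0,0,0,0],[0,0,0,0],[0,0,0,0],[0,0,-0.2,0],[0,0,-0.4,0],[0,0,-0.6,0],[0,0,-0.8,0],[0,0,-0.9,0],[0,0,-0.9,0],[0,0,-0.9,0],[0,0,-0.9,0],[0,0,-0.9,0],[0,0,0,0]]]' 0 30
python3 - <<'E'
from h import *
im,d,P,T=look('scene','s2');np.savez('scene2.npz',im=im,d=d)
h=cv2.cvtColor(im,cv2.COLOR_RGB2HSV);H,S,V=[h[...,i].astype(int) for i in range(3)]
q=P[(H>100)&(H<130)&(S>120)&(P[...,2]>.16)&(P[...,2]<.35)];print('lid',rect(q[:,:2]),len(q),q[:,2].mean(),T[:3,3])
E
```

```text
t: 9.62
tcp_pos: [0.4804, 0.124, 0.0776]
tool_rot: [-0.092, 0.996, -0.0, -0.002]
force: [0.7, 0.6, 0.4]
finger_gap: 0.525
gripper_force: 0.0
t: 11.25
tcp_pos: [0.4821, 0.125, 0.2435]
tool_rot: [-0.093, 0.996, -0.0, 0.003]
force: [0.2, 0.6, -4.7]
finger_gap: 0.153
gripper_force: 30.1
lid (array([482.2, 122.9]), array([156.2, 174.4]), 10.4) 2202 0.2322386973041822 [0.48206672 0.12502764 0.24353887]
```

View pics/s2.png

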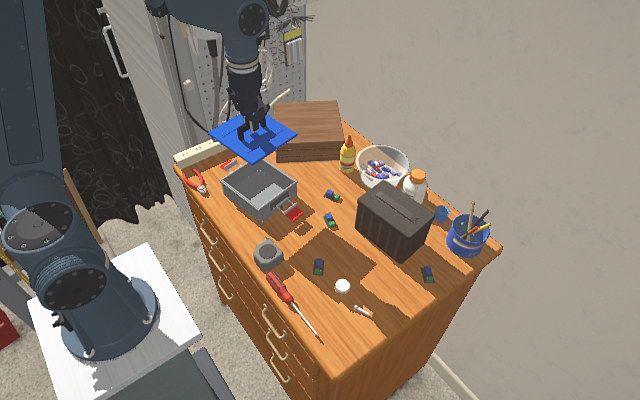

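```bash
python3 - <<'E'
from h import *
cs=[ray('scene',u,v,.106)[:2] for u,v in[(357.7,199.2),(406.9,238.5),(434.6,217.3),(385.8,180.8)]]
cs=np.array(cs);print(cs.round(3),np.linalg.norm(np.diff(cs,axis=0),axis=1).round(3),cs.mean(0).round(4))
e=cs[1]-cs[0];print('front edge dir',np.degrees(np.arctan2(-e[1],-e[0])))
for n,f in(('scene','scene0.npz'),('side','side0.npz'),('scene','scene2.npz')):
    f=np.load(f);P=cloud(n,f['d']);x,y,z=P[...,0],P[...,1],P[...,2]
    m=(x>.53)&(x<.9)&(y>-.40)&(y<-.08)&(z>.03)&(z<.095)&(f['im'].max(-1)<110)
    q=P[m]
    # normals: RANSAC vertical planes
    rng=np.random.default_rng(0)
    for it in range(2):
        best=None
        for _ in range(500):
            a,b=q[rng.choice(len(q),2,False),:2];t=b-a
            if np.linalg.norm(t)<.03: continue
            nn=np.array([-t[1],t[0]])/np.linalg.norm(t);i=abs((q[:,:2]-a)@nn)<.003
            if best is None or i.sum()>best.sum(): best=i
        p=q[best,:2];c=p.mean(0);_,_,vt=np.linalg.svd(p-c,full_matrices=False);s=(p-c)@vt[0]
        print(n,len(p),c.round(4),'dir',np.degrees(np.arctan2(*vt[0][::-1])).round(1)%180,'ends',(c+vt[0]*s.min()).round(3),(c+vt[0]*s.max()).round(3));q=q[~best]
E
```

```text
[[ 0.634 -0.128]
 [ 0.647 -0.294]
 [ 0.751 -0.288]
 [ 0.74  -0.122]] [0.166 0.104 0.166] [ 0.693  -0.2082]
front edge dir 94.36171192354955
scene 858 [ 0.6347 -0.2228] dir 96.6 ends [ 0.625 -0.138] [ 0.644 -0.3  ]
scene 254 [ 0.6909 -0.2947] dir 6.199999999999989 ends [ 0.741 -0.289] [ 0.647 -0.3  ]
side 793 [ 0.635  -0.2248] dir 96.5 ends [ 0.625 -0.138] [ 0.644 -0.302]
side 522 [ 0.6941 -0.2937] dir 6.5 ends [ 0.745 -0.288] [ 0.646 -0.299]
scene 876 [ 0.6346 -0.2223] dir 96.6 ends [ 0.644 -0.301] [ 0.625 -0.138]
scene 258 [ 0.6907 -0.2947] dir 6.199999999999989 ends [ 0.742 -0.289] [ 0.647 -0.299]
```

```bash
python3 -m handwheel '[[[0,0,0,0.35],[0,-0.4,0,0.35],[-0.18,-0.9,0.1,0],[-0.18,-0.9,0.1,0],[-0.18,-0.9,0.1,0],[-0.18,-0.9,0.1,0],[-0.18,-0.9,0.1,0],[-0.18,-0.9,0.1,0],[-0.18,-0.9,0.1,0],[-0.18,-0.9,0.1,0],[-0.18,-0.9,0.1,0],[-0.18,-0.9,0.1,0],[-0.18,-0.9,0.1,0],[-0.18,-0.9,0.1,0],[-0.18,-0.9,0.1,0],[-0.18,-0.9,0.1,0],[-0.18,-0.9,0.1,0],[0,-0.5,0.1,0],[0,0,0,0],[0,0,0,0]]]'
python3 - <<'E'
from h import *
T=pose();print('yaw',np.degrees(np.arctan2(T[1,0],T[0,0])),sense()['force'],sense()['q'].round(2))
for n in('scene','side'):
    im,d,P,T=look(n,'l_'+n)
    h=cv2.cvtColor(im,cv2.COLOR_RGB2HSV);H,S,V=[h[...,i].astype(int) for i in range(3)]
    q=P[(H>100)&(H<130)&(S>120)&(P[...,2]>.14)&(P[...,2]<.28)];print('lid',rect(q[:,:2]),len(q),q[:,2].min(),q[:,2].max())
tooldelta([.590,-.2249,.165])
E
```

```text
t: 13.8
tcp_pos: [0.5885, -0.2244, 0.2012]
tool_rot: [-0.056, 0.998, 0.001, -0.0]
force: [0.4, -0.2, -4.3]
finger_gap: 0.155
gripper_force: 30.1
yaw -173.53323156550053 [ 0.39596711 -0.23857405 -4.33911912] [-0.54  0.57  1.45  0.    1.13 -2.23]
lid (array([ 364.9, -165.1]), array([206.7, 667.1]), 74.1) 3113 0.1840010963008164 0.2657060781800865
lid (array([ 588.5, -226.5]), array([157.4, 173.7]), 5.9) 1759 0.1828680068870192 0.23032781518478584
tcp [ 0.5887 -0.2242  0.2014] tool x [-0.994 -0.113  0.   ] dx units [-0.05 -0.03  1.46]
```

```bash
python3 -m handwheel '[[[0,0,0.7,0],[0,0,0.7,0],[0,0,0.7,0],[0,0,0.5,0],[0,0,0.2,0],[0,0,0,0]]]' - 20
python3 -m handwheel '[[[0.06,0,0.12,0],[0.06,0,0.12,0],[0.06,0,0.12,0],[0.06,0,0.12,0],[0.06,0,0.12,0],[0.06,0,0.12,0],[0,0,0,0]]]'
python3 - <<'E'
from h import *
im,d,P,T=look('side')
h=cv2.cvtColor(im,cv2.COLOR_RGB2HSV);H,S,V=[h[...,i].astype(int) for i in range(3)]
cv2.imwrite('pics/l3.png',cv2.resize(im[130:300,240:480,::-1],None,fx=3,fy=3))
q=P[(H>100)&(H<130)&(S>120)&(P[...,0]>.45)&(P[...,0]<.75)&(P[...,1]>-.32)&(P[...,1]<-.12)&(P[...,2]>.06)]
c=q.mean(0);_,s,vt=np.linalg.svd(q-c,full_matrices=False);print(vt[2],len(q))
E
```

```text
t: 14.65
tcp_pos: [0.5892, -0.2253, 0.1313]
tool_rot: [-0.056, 0.998, -0.0, 0.0]
force: [0.6, -0.2, -3.1]
finger_gap: 0.161
gripper_force: 30.1
t: 15.52
tcp_pos: [0.5796, -0.2269, 0.1142]
tool_rot: [-0.056, 0.998, -0.001, -0.0]
force: [-3.8, -1.5, 4.3]
finger_gap: 0.158
gripper_force: 32.7
[-0.28926171 -0.04255157  0.95630384] 2123
```

View pics/l3.png

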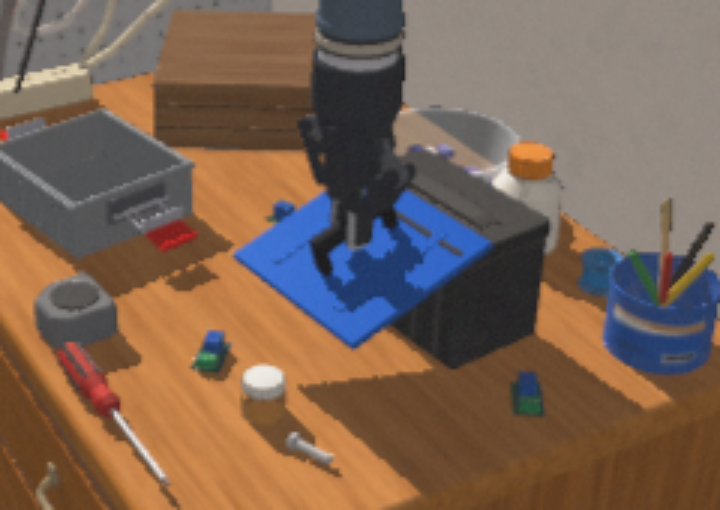

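```bash
python3 -m handwheel '[[[0.02,0,0.12,0],[0.02,0,0.12,0],[0.02,0,0.12,0],[0.02,0,0.12,0],[0,0,0.12,0],[0,0,0.12,0],[0,0,0.12,0],[0,0,0.12,0],[0,0,0.12,0],[0,0,0.12,0],[0,0,0,0]]]'
cat > lid.py <<'E'
from h import *
for n in('side','scene'):
    im,d,P,T=look(n)
    if n=='side': cv2.imwrite('pics/tmp.png',cv2.resize(im[130:300,240:480,::-1],None,fx=3,fy=3))
    h=cv2.cvtColor(im,cv2.COLOR_RGB2HSV);H,S,V=[h[...,i].astype(int) for i in range(3)]
    m=(H>100)&(H<130)&(S>120)&(P[...,0]>.5)&(P[...,0]<.7)&(P[...,1]>-.33)&(P[...,1]<-.105)
    q=P[m];c=np.median(q,0)
    for _ in range(4):
        _,s,vt=np.linalg.svd(q-c,full_matrices=False);nv=vt[2]*np.sign(vt[2,2]);k=abs((q-c)@nv)<.006;q=q[k];c=q.mean(0)
    print(n,'normal',nv.round(3),'tilt',np.degrees(np.arccos(nv[2])).round(1),len(q),'z',q[:,2].min().round(3),q[:,2].max().round(3),'x',q[:,0].min().round(3),q[:,0].max().round(3),'y',q[:,1].min().round(3),q[:,1].max().round(3))
E
python3 lid.py
```

```text
t: 16.95
tcp_pos: [0.5763, -0.2271, 0.0833]
tool_rot: [-0.056, 0.998, -0.0, -0.002]
force: [-7.5, -4.9, 3.4]
finger_gap: 0.155
gripper_force: 41.3
side normal [-0.713 -0.082  0.697] tilt 45.8 2139 z 0.027 0.141 x 0.533 0.66 y -0.318 -0.141
scene normal [-0.713 -0.081  0.696] tilt 45.9 2517 z 0.025 0.14 x 0.535 0.66 y -0.316 -0.142
```

```bash
python3 -m handwheel '[[[-0.01,0,0.1,0],[-0.01,0,0.1,0],[-0.02,0,0.1,0],[-0.02,0,0.1,0],[-0.02,0,0.1,0],[0,0,0,0],[0,0,0,0]]]'
python3 lid.py
```

```text
t: 17.92
tcp_pos: [0.5787, -0.2268, 0.0708]
tool_rot: [-0.056, 0.998, -0.0, -0.001]
force: [-7.6, -3.4, 4.3]
finger_gap: 0.155
gripper_force: 43.6
side normal [-0.838 -0.096  0.537] tilt 57.5 1962 z 0.011 0.144 x 0.552 0.654 y -0.317 -0.139
scene normal [-0.838 -0.093  0.538] tilt 57.5 2142 z 0.008 0.141 x 0.552 0.653 y -0.315 -0.142
```

View pics/tmp.png

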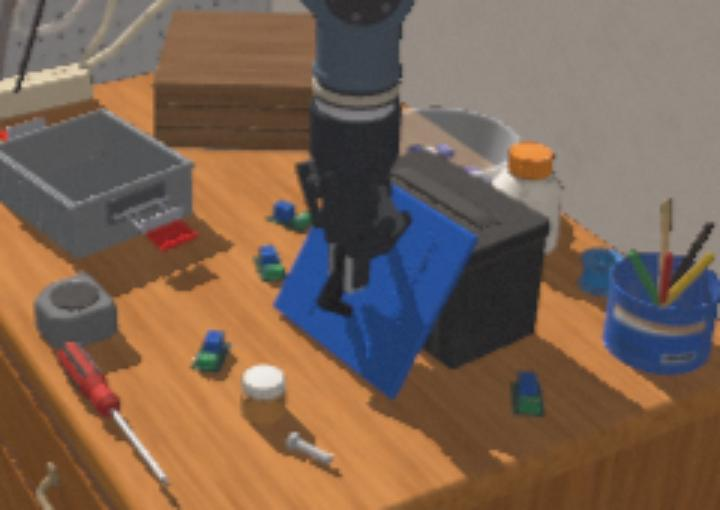

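```bash
python3 -m handwheel '[[[-0.02,0,0.1,0],[-0.02,0,0.08,0],[0,0,0,0],[0,0,0,0]]]'
python3 lid.py
```

```text
t: 18.52
tcp_pos: [0.5798, -0.2266, 0.0668]
tool_rot: [-0.056, 0.998, -0.0, -0.001]
force: [-7.1, -2.8, 6.1]
finger_gap: 0.159
gripper_force: 44.4
side normal [-0.87  -0.1    0.482] tilt 61.2 1888 z 0.007 0.144 x 0.558 0.651 y -0.315 -0.142
scene normal [-0.87  -0.098  0.483] tilt 61.2 1983 z 0.004 0.143 x 0.556 0.651 y -0.314 -0.143
```

Bottom edge is within about 1–2 mm of the desk. Release and rise.

```bash
python3 -m handwheel '[[[0,0,0.03,0],[0,0,0,0],[0,0,0,0],[0,0,0,0],[0,0,0,0],[0,0,-0.3,0],[0,0,-0.6,0],[0,0,-0.9,0],[0,0,-0.9,0],[0,0,-0.9,0],[0,0,-0.9,0],[0,0,-0.9,0]]]' 50
python3 lid.py; python3 - <<'E'
from h import *
im,d,P,T=look('wrist','w4')
f,dd,PP,_=look('scene')
h=cv2.cvtColor(f,cv2.COLOR_RGB2HSV);H,S,V=[h[...,i].astype(int) for i in range(3)]
print('white');blobs(PP,(S<40)&(V>130)&(PP[...,0]>.4)&(PP[...,0]<.6)&(PP[...,1]<-.05),15,(.003,.06))
print('blue');blobs(PP,(H>100)&(H<130)&(S>120)&(V>60)&(PP[...,2]<.03),12)
E
```

```text
t: 20.12
tcp_pos: [0.5812, -0.2262, 0.2028]
tool_rot: [-0.056, 0.998, -0.0, 0.001]
force: [0.7, 0.2, 0.2]
finger_gap: 0.583
gripper_force: 0.0
side normal [-0.873 -0.1    0.477] tilt 61.5 2571 z 0.005 0.145 x 0.557 0.65 y -0.315 -0.137
scene normal [-0.873 -0.1    0.478] tilt 61.5 3193 z 0.003 0.143 x 0.558 0.65 y -0.314 -0.137
white
px [275. 246.] 50 xyz [ 0.404 -0.083  0.036] zmax 0.04 rect [404.3 -82.3] [ 8.4 58.1] 0.0
px [342. 285.] 163 xyz [ 0.47  -0.272  0.037] zmax 0.042 rect [ 470.4 -270.9] [33.8 32.9] 1.7
px [361. 310.] 54 xyz [ 0.476 -0.338  0.01 ] zmax 0.016 rect [ 477.  -339.5] [10.3 38.5] 25.5
blue
px [329. 192.] 21 xyz [ 0.645 -0.002  0.018] zmax 0.02 rect [645.4  -2.4] [12.3 14.9] 30.1
px [328. 216.] 26 xyz [ 0.587 -0.071  0.017] zmax 0.022 rect [587.4 -70.4] [17.2 13. ] 67.9
px [441. 217.] 43 xyz [ 0.84  -0.258  0.016] zmax 0.03 rect [ 840.4 -256.5] [16.6 31.4] 32.3
px [363. 257.] 512 xyz [ 0.573 -0.232  0.018] zmax 0.03 rect [ 572.6 -229.9] [ 18.1 168.6] 7.1
px [457. 248.] 136 xyz [ 0.793 -0.357  0.018] zmax 0.03 rect [ 801.  -361.5] [35.7 88.3] 20.4
px [318. 261.] 30 xyz [ 0.473 -0.175  0.018] zmax 0.022 rect [ 473.3 -175.6] [15.4 12.9] 48.8
px [428. 270.] 26 xyz [ 0.681 -0.358  0.014] zmax 0.02 rect [ 681.  -357.3] [15.9 10.6] 63.9
```

View pics/w4.png

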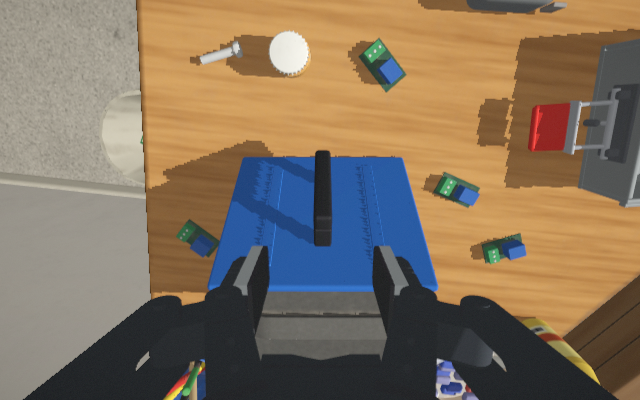

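The lid leans at 61.5° with its lower edge on the desk and the handle facing out. In this wrist view the jar is at (289,53), the bolt at (220,53), and the true relay board, farthest left, at (503,248). Bolt first.

```bash
python3 -m handwheel '[[[0.78,-0.67,0,0],[0.78,-0.67,0,0],[0.78,-0.67,0,0],[0.78,-0.67,0,0],[0.78,-0.67,0,0],[0.78,-0.67,0,0],[0,0,0,0.98],[0,0,0,0.98],[0,0,0,0.98],[0,0,0,0.98],[0,0,0,0.98],[0,0,0,0.98],[0,0,0,0.98],[0,0,0,0.98],[0,0,0,0.98],[0,0,0,0.98],[0,0,0,0.98],[0,0,0,0.98],[0,0,0,0],[0,0,0,0]]]' 40
python3 - <<'E'
from h import *
im,d,P,T=look('wrist','w5')
h=cv2.cvtColor(im,cv2.COLOR_RGB2HSV);H,S,V=[h[...,i].astype(int) for i in range(3)]
m=(S<50)&(V>100)&(P[...,0]>.4)&(P[...,0]<.56)&(P[...,1]<-.2)&(P[...,1]>-.39)
blobs(P,m,60,(.003,.06));print('yaw',np.degrees(np.arctan2(T[1,0],T[0,0])))
tooldelta([.4765,-.339,.01])
E
```

```text
t: 22.82
tcp_pos: [0.4758, -0.3388, 0.1999]
tool_rot: [0.53, 0.848, 0.0, -0.001]
force: [0.5, -0.2, 0.6]
finger_gap: 0.47
gripper_force: 0.0
px [349. 114.] 1147 xyz [ 0.47  -0.269  0.037] zmax 0.039 rect [ 470.  -269.2] [33.9 34.8] 12.7
px [322. 173.] 306 xyz [ 0.475 -0.335  0.01 ] zmax 0.014 rect [ 477.2 -337. ] [13.6 40.2] 26.0
yaw 115.97419448387168
tcp [ 0.4758 -0.3389  0.2001] tool x [-0.438  0.899  0.001] dx units [-0.02  0.02  7.6 ]
```

View pics/w5.png

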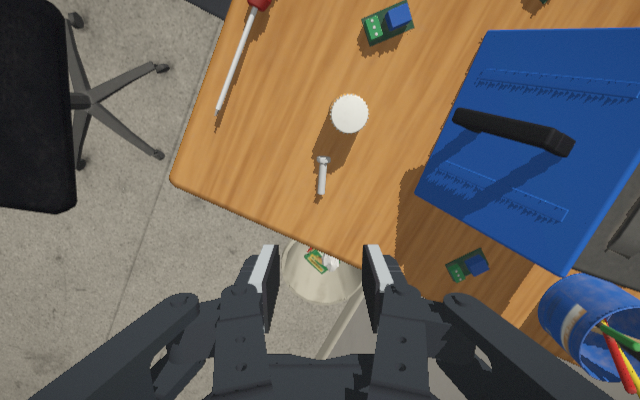

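```bash
python3 -m handwheel '[[[0.05,-0.02,0.9,0],[0,0,0.9,0],[0,0,0.9,0],[0,0,0.9,0],[0,0,0.9,0],[0,0,0.9,0],[0,0,0.9,0],[0,0,0.8,0],[0,0,0.5,0],[0,0,0.22,0],[0,0,0,0],[0,0,0,0]]]' 40 30
python3 -m handwheel '[[[0,0,0,0],[0,0,0,0],[0,0,0,0],[0,0,0,0],[0,0,-0.4,0],[0,0,-0.9,0],[0,0,-0.9,0],[0,0,-0.9,0],[0,0,-0.9,0],[0,0,-0.9,0],[0,0,0,0]]]' 0 30
```

```text
t: 24.38
tcp_pos: [0.4755, -0.3386, 0.0057]
tool_rot: [0.531, 0.848, -0.0, 0.001]
force: [0.2, 0.5, 0.4]
finger_gap: 0.469
gripper_force: 0.0
t: 25.75
tcp_pos: [0.4759, -0.339, 0.1293]
tool_rot: [0.531, 0.848, -0.0, 0.002]
force: [-0.5, -0.3, -0.8]
finger_gap: 0.14
gripper_force: 30.4
```

```bash
python3 -m handwheel '[[[0.91,0.49,0,0],[0.91,0.49,0,0],[0.91,0.49,0,0],[0.91,0.49,0,0],[0.91,0.49,0,0],[0.91,0.49,0,0],[0.91,0.49,0,0],[0.91,0.49,0,0],[0.91,0.49,0,0],[0.91,0.49,0,0],[0.91,0.49,0,0],[0.91,0.49,0,0],[0.91,0.49,0,0],[0.91,0.49,0,0],[0.91,0.49,0,0],[0.91,0.49,0,0],[0,0,0,0]]]'
python3 -m handwheel '[[[0,0,0,-0.95],[0,0,0,-0.95],[0,0,0,-0.95],[0,0,0,-0.95],[0,0,0,-0.95],[0,0,0,-0.95],[0,0,0,-0.95],[0,0,0,-0.95],[0,0,0,-0.95],[0,0,0,-0.95],[0,0,0,-0.95],[0,0,0,-0.95],[0,0,0,-0.95],[0,0,0,0],[0,0,0,0]]]'
python3 - <<'E'
from h import *
im,d,P,T=look('wrist','w6');print('yaw',np.degrees(np.arctan2(T[1,0],T[0,0])))
m=(abs(P[...,2]-.06)<.004)&(abs(P[...,0]-.48)<.11)&(abs(P[...,1]-.12)<.12);print('rim',rect(P[m][:,:2]))
tooldelta([.4903,.0747,.015])
E
```

```text
t: 27.88
tcp_pos: [0.491, 0.0774, 0.1273]
tool_rot: [0.529, 0.849, -0.0, -0.001]
force: [-0.4, -0.2, -0.8]
finger_gap: 0.139
gripper_force: 30.4
t: 29.75
tcp_pos: [0.4921, 0.0748, 0.1275]
tool_rot: [-0.086, 0.996, -0.0, -0.0]
force: [0.0, -0.5, -0.1]
finger_gap: 0.134
gripper_force: 30.4
yaw -170.09009535892895
rim (array([481.8, 124.2]), array([151.6, 164.4]), 10.6)
tcp [0.4922 0.0748 0.1275] tool x [-0.985 -0.172  0.   ] dx units [0.08 0.01 4.5 ]
```

View pics/w6.png

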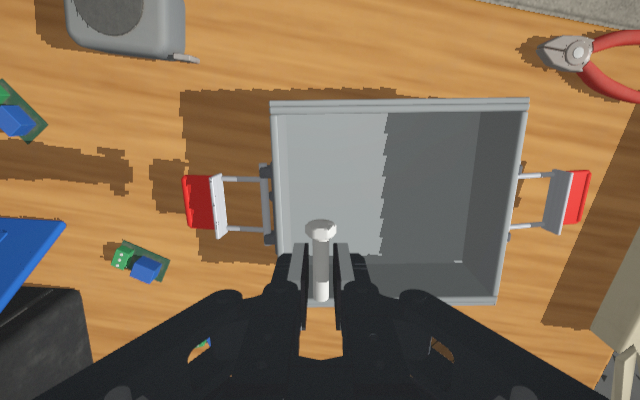

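```bash
python3 -m handwheel '[[[0,0.05,0.9,0],[0,0.05,0.9,0],[0,0,0.9,0],[0,0,0.9,0],[0,0,0.6,0],[0,0,0.4,0],[0,0,0,0],[0,0,0,0]]]'
python3 -m handwheel '[[[0,0,0,0],[0,0,0,0],[0,0,0,0],[0,0,-0.4,0],[0,0,-0.9,0],[0,0,-0.9,0],[0,0,-0.9,0],[0,0,-0.9,0],[0,0,-0.5,0],[0,0,0,0]]]' 30
python3 - <<'E'
from h import *
im,d,P,T=look('wrist')
q=(abs(P[...,0]-.482)<.06)&(abs(P[...,1]-.124)<.085)&(P[...,2]<.03)&(P[...,2]>.012);blobs(P,q,40,(.01,.03))
im,d,P,T=look('scene')
h=cv2.cvtColor(im,cv2.COLOR_RGB2HSV);H,S,V=[h[...,i].astype(int) for i in range(3)]
print('g');blobs(P,(H>40)&(H<95)&(S>60),6,(-.01,.05));print('b');blobs(P,(H>100)&(H<130)&(S>120)&(P[...,2]<.03),12)
print('w');blobs(P,(S<40)&(V>130)&(P[...,0]>.4)&(P[...,0]<.7)&(P[...,1]<-.1),15,(.003,.06))
E
```

```text
t: 30.8
tcp_pos: [0.492, 0.077, 0.0164]
tool_rot: [-0.087, 0.996, -0.001, 0.001]
force: [-7.4, -1.0, 32.6]
finger_gap: 0.134
gripper_force: 48.6
t: 32.05
tcp_pos: [0.4927, 0.0771, 0.1258]
tool_rot: [-0.087, 0.996, -0.0, 0.001]
force: [-0.2, 0.3, -0.6]
finger_gap: 0.351
gripper_force: 0.0
px [284. 187.] 309 xyz [0.488 0.047 0.021] zmax 0.03 rect [491.   47.6] [94.   0.4] 10.5
px [478. 193.] 1314 xyz [0.466 0.2   0.021] zmax 0.03 rect [469.5 200.2] [96.5  2.2] 10.9
px [322. 193.] 492 xyz [0.488 0.078 0.015] zmax 0.019 rect [490.9  76.6] [40.3 14.3] 4.2
px [438. 271.] 537 xyz [0.538 0.188 0.021] zmax 0.03 rect [538.1 186.3] [ 2.  46.1] 10.1
g
px [336. 196.] 27 xyz [ 0.655 -0.022  0.01 ] zmax 0.015 rect [653.9 -21. ] [19.8 15.4] 34.4
px [332. 223.] 33 xyz [ 0.582 -0.093  0.01 ] zmax 0.015 rect [583.4 -89. ] [21.9 18.6] 69.8
px [470. 240.] 6 xyz [ 0.846 -0.359  0.012] zmax 0.023 rect [ 847.2 -359.3] [ 1.9 12.8] 83.5
px [318. 271.] 42 xyz [ 0.459 -0.192  0.01 ] zmax 0.016 rect [ 460.5 -190.5] [18.2 20.5] 51.2
px [429. 279.] 45 xyz [ 0.668 -0.376  0.009] zmax 0.016 rect [ 669.8 -375. ] [12.5 20.8] 59.6
b
px [329. 192.] 21 xyz [ 0.645 -0.002  0.017] zmax 0.019 rect [646.   -1.7] [14.8 13.7] 15.5
px [328. 216.] 25 xyz [ 0.587 -0.071  0.017] zmax 0.021 rect [587.3 -71.3] [17.3 13.6] 81.9
px [440. 217.] 42 xyz [ 0.84  -0.258  0.014] zmax 0.029 rect [ 840.9 -255.8] [14.4 32.1] 27.0
px [364. 258.] 540 xyz [ 0.573 -0.234  0.018] zmax 0.03 rect [ 573.7 -229. ] [ 19.1 169.9] 7.5
px [456. 248.] 129 xyz [ 0.791 -0.354  0.017] zmax 0.03 rect [ 794.7 -353.6] [24.8 78.7] 4.3
px [319. 261.] 31 xyz [ 0.473 -0.176  0.018] zmax 0.022 rect [ 473.3 -175.6] [16.4 12.7] 52.3
px [428. 271.] 36 xyz [ 0.679 -0.358  0.015] zmax 0.022 rect [ 680.2 -356.5] [15.4 14.6] 60.4
w
px [342. 286.] 162 xyz [ 0.47  -0.273  0.037] zmax 0.042 rect [ 471.3 -271.6] [31.7 32.6] 14.1
```

```bash
python3 -m handwheel '[[[0,0,-0.8,0],[-0.8,-0.66,-0.43,0],[-0.8,-0.66,-0.43,0],[-0.8,-0.66,-0.43,0],[-0.8,-0.66,-0.43,0],[-0.8,-0.66,-0.43,0],[-0.8,-0.66,-0.43,0],[-0.8,-0.66,0,0],[0,0,0,0],[0,0,0,0]]]' 40
cat > rel.py <<'E'
from h import *
im,d,P,T=look('wrist','w7')
h=cv2.cvtColor(im,cv2.COLOR_RGB2HSV);H,S,V=[h[...,i].astype(int) for i in range(3)]
r=(abs(P[...,0]-.65)<.05)&(abs(P[...,1]+.012)<.05)&(P[...,2]>-.004)&(P[...,2]<.03)
b=P[r&(H>100)&(H<130)&(S>100)&(P[...,2]>.015)];g=P[r&(H>35)&(H<130)&(S>60)]
print('block',rect(b[:,:2]),b[:,2].max(),len(b));print('board',rect(g[:,:2]),len(g));print('blk mean',b.mean(0).round(4))
print('yaw',np.degrees(np.arctan2(T[1,0],T[0,0])));tooldelta([*(np.array(rect(b[:,:2])[0])/1000),.005])
E
python3 rel.py
```

```text
t: 33.4
tcp_pos: [0.6483, -0.0116, 0.208]
tool_rot: [-0.087, 0.996, 0.001, -0.002]
force: [-0.4, 0.5, -0.5]
finger_gap: 0.468
gripper_force: 0.0
block (array([644.5,   1.6]), array([14.7, 18.8]), 23.8) 0.020127894309753813 247
board (array([624.3, -20.1]), array([83.3, 45.6]), 31.6) 728
blk mean [0.6443 0.0015 0.0172]
yaw -170.00731519114584
tcp [ 0.6483 -0.0114  0.2084] tool x [-0.985 -0.174  0.003] dx units [0.03 0.53 8.14]
```

View pics/w7.png

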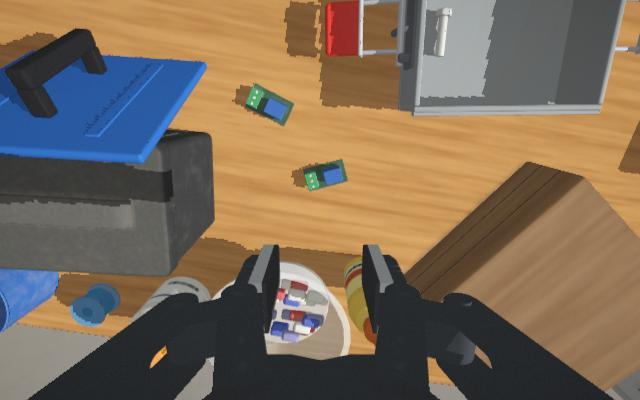

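The wrist view shows the target board at (326,176), its blue block to the right, and the lookalike at (270,103). Nothing belonging to the job is hidden behind the battery box. The bolt lies in the crate at (443,32).

```bash
python3 -m handwheel '[[[0.03,0.53,0,0.98],[0,0,0.2,0.98],[0,0,0.2,0.98],[0,0,0.2,0.98],[0,0,0.2,0.98],[0,0,0.2,0.98],[0,0,0.2,0.98],[0,0,0.2,0.98],[0,0,0.2,0.98],[0,0,0.2,0.98],[0,0,0.2,0.98],[0,0,0.2,0.98],[0,0,0.2,0.98],[0,0,0,0],[0,0,0,0]]]' 40
cat >> rel.py <<'E'
print(np.percentile(P[r&(H>40)&(H<95)&(S>60)][:,2],[5,20,40,60,80,95]).round(4))
cv2.imwrite('pics/w8.png',cv2.resize(im[60:360,170:470,::-1],None,fx=2,fy=2))
E
python3 rel.py
```

```text
t: 35.33
tcp_pos: [0.6465, 0.0012, 0.1497]
tool_rot: [0.547, 0.837, -0.0, -0.0]
force: [-0.5, 0.5, 0.1]
finger_gap: 0.47
gripper_force: 0.0
block (array([644.5,   1.8]), array([14.3, 18.5]), 23.6) 0.019166391746575417 352
board (array([624.4, -19.9]), array([84.8, 45.5]), 32.0) 1118
blk mean [0.6445 0.0019 0.0172]
yaw 113.65881635960548
tcp [0.6467 0.001  0.1498] tool x [-0.401  0.916 -0.   ] dx units [ 0.06 -0.07  5.79]
[0.0007 0.0013 0.0019 0.0028 0.0114 0.0122]
```

View pics/w8.png

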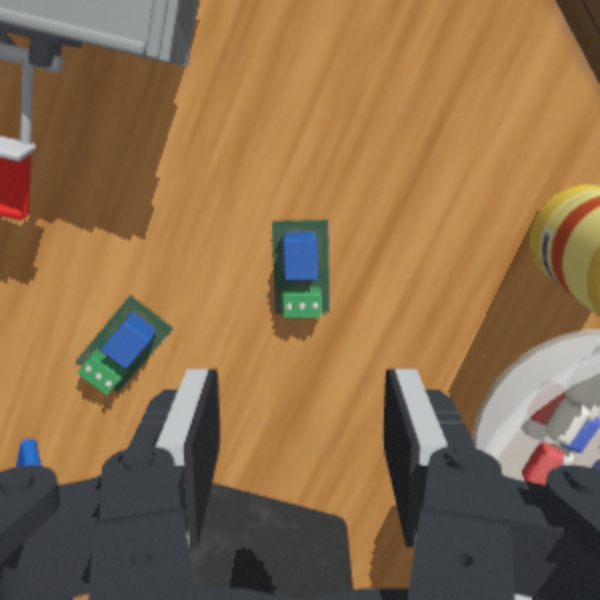

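The crop shows the target at (300,270), well aligned between the fingers; its blue block is at (300,255). The lookalike at (125,345) is clear of the fingers.

```bash
python3 -m handwheel '[[[0.06,-0.07,0.9,0],[0,0,0.9,0],[0,0,0.9,0],[0,0,0.9,0],[0,0,0.9,0],[0,0,0.6,0],[0,0,0.4,0],[0,0,0.18,0],[0,0,0,0],[0,0,0,0]]]' 40 20
python3 -m handwheel '[[[0,0,0,0],[0,0,0,0],[0,0,0,0],[0,0,0,0],[0,0,-0.4,0],[0,0,-0.9,0],[0,0,-0.9,0],[0,0,-0.9,0],[0,0,-0.9,0],[0,0,-0.9,0],[0,0,0,0]]]' 0 20
python3 - <<'E'
from h import *
T=pose();a=np.radians(10.65);c=np.array([.4815,.124]);print((c-.01*np.array([-np.sin(a),np.cos(a)])).round(4))
tooldelta([*(c-.008*np.array([-np.sin(a),np.cos(a)])),.13])
E
```

```text
t: 36.62
tcp_pos: [0.6452, 0.0014, 0.0082]
tool_rot: [0.548, 0.837, 0.0, 0.001]
force: [0.6, 0.4, -0.2]
finger_gap: 0.465
gripper_force: 0.0
t: 38.0
tcp_pos: [0.646, 0.0013, 0.1321]
tool_rot: [0.548, 0.837, 0.001, 0.002]
force: [-0.3, 0.0, -0.6]
finger_gap: 0.164
gripper_force: 21.5
[0.4833 0.1142]
tcp [0.646  0.0013 0.1321] tool x [-0.4    0.917 -0.002] dx units [ 6.82 -4.14  0.05]
```

```bash
python3 -m handwheel '[[[0.85,-0.52,0,0],[0.85,-0.52,0,0],[0.85,-0.52,0,0],[0.85,-0.52,0,0],[0.85,-0.52,0,0],[0.85,-0.52,0,0],[0.85,-0.52,0,0],[0.85,-0.52,0,0],[0,0,0,0]]]'
python3 -m handwheel '[[[0,0,0,-0.98],[0,0,0,-0.98],[0,0,0,-0.98],[0,0,0,-0.98],[0,0,0,-0.98],[0,0,0,-0.98],[0,0,0,-0.98],[0,0,0,-0.98],[0,0,0,-0.98],[0,0,0,-0.98],[0,0,0,-0.98],[0,0,0,-0.98],[0,0,0,-0.98],[0,0,0,0],[0,0,0,0]]]'
python3 - <<'E'
from h import *
tooldelta([.483,.116,.015])
im,d,P,T=look('scene')
h=cv2.cvtColor(im,cv2.COLOR_RGB2HSV);H,S,V=[h[...,i].astype(int) for i in range(3)]
print('g');blobs(P,(H>40)&(H<95)&(S>60),6,(-.01,.2))
E
```

```text
t: 39.12
tcp_pos: [0.4787, 0.1165, 0.1291]
tool_rot: [0.547, 0.837, -0.001, -0.002]
force: [0.9, 0.2, -0.1]
finger_gap: 0.17
gripper_force: 21.4
t: 41.0
tcp_pos: [0.4819, 0.1154, 0.1298]
tool_rot: [-0.086, 0.996, -0.0, 0.0]
force: [0.3, 0.6, 0.5]
finger_gap: 0.165
gripper_force: 21.4
tcp [0.4819 0.1154 0.1298] tool x [-0.985 -0.172 -0.   ] dx units [-0.05  0.02  4.59]
g
px [265. 162.] 19 xyz [0.505 0.111 0.129] zmax 0.137 rect [502.5 108.1] [19.1  7.8] 45.6
px [332. 223.] 34 xyz [ 0.582 -0.094  0.01 ] zmax 0.016 rect [583.7 -89.4] [25.2 17.2] 61.4
px [464. 228.] 38 xyz [ 0.809 -0.344  0.076] zmax 0.102 rect [ 829.1 -337.7] [69.7 24.3] 18.5
px [470. 240.] 6 xyz [ 0.845 -0.359  0.013] zmax 0.024 rect [ 845.6 -359.6] [ 1.1 12.2] 82.2
px [318. 271.] 42 xyz [ 0.459 -0.192  0.01 ] zmax 0.016 rect [ 461.4 -189.7] [20.5 20.5] 52.7
px [429. 279.] 47 xyz [ 0.668 -0.376  0.01 ] zmax 0.017 rect [ 669.5 -374.9] [13.9 19.9] 61.8
```

```bash
python3 -m handwheel '[[[0,0,0.9,0],[0,0,0.9,0],[0,0,0.9,0],[0,0,0.9,0],[0,0,0.5,0],[0,0,0.3,0],[0,0,0.1,0],[0,0,0,0],[0,0,0,0]]]'
python3 -m handwheel '[[[0,0,0,0],[0,0,0,0],[0,0,0,0],[0,0,-0.4,0],[0,0,-0.9,0],[0,0,-0.9,0],[0,0,-0.9,0],[0,0,-0.9,0],[0,0,-0.9,0],[0,0,-0.9,0],[0,0,0,0]]]' 27
python3 - <<'E'
from h import *
im,d,P,T=look('scene')
h=cv2.cvtColor(im,cv2.COLOR_RGB2HSV);H,S,V=[h[...,i].astype(int) for i in range(3)]
print('g');blobs(P,(H>40)&(H<95)&(S>60),6,(-.01,.2));print('w');blobs(P,(S<40)&(V>130)&(P[...,0]>.4)&(P[...,0]<.7)&(P[...,1]<-.1),15,(.003,.06))
tooldelta([.471,-.271,.2])
E
```

```text
t: 42.18
tcp_pos: [0.4818, 0.1158, 0.0181]
tool_rot: [-0.087, 0.996, -0.0, 0.001]
force: [-0.7, 0.2, 0.4]
finger_gap: 0.17
gripper_force: 21.4
t: 43.55
tcp_pos: [0.4826, 0.1158, 0.1645]
tool_rot: [-0.087, 0.996, -0.0, 0.002]
force: [0.9, -0.1, 0.8]
finger_gap: 0.319
gripper_force: 0.0
g
px [267. 190.] 34 xyz [0.503 0.115 0.013] zmax 0.021 rect [499.  115.9] [27.4 17.1] 20.4
px [258. 197.] 7 xyz [0.471 0.114 0.007] zmax 0.01 rect [471.6 114.1] [19.8  4.2] 87.0
px [332. 223.] 33 xyz [ 0.582 -0.093  0.01 ] zmax 0.015 rect [583.9 -89. ] [20.4 17.7] 66.0
px [464. 228.] 39 xyz [ 0.809 -0.344  0.077] zmax 0.101 rect [ 829.5 -337.5] [73.  24.3] 18.6
px [470. 240.] 6 xyz [ 0.845 -0.359  0.013] zmax 0.022 rect [ 845.5 -359.1] [ 3.2 12. ] 78.3
px [318. 271.] 44 xyz [ 0.458 -0.193  0.009] zmax 0.015 rect [ 460.6 -190.2] [19.2 20.6] 50.0
px [429. 279.] 46 xyz [ 0.668 -0.376  0.009] zmax 0.016 rect [ 669.1 -375.9] [12.9 19.4] 55.8
w
px [342. 286.] 159 xyz [ 0.47  -0.273  0.037] zmax 0.042 rect [ 470.7 -271.4] [32.6 32.7] 70.2
tcp [0.4817 0.1158 0.1633] tool x [-0.985 -0.174 -0.002] dx units [  3.1  -15.16  -1.47]
```

```bash
python3 -m handwheel '[[[0.19,-0.95,-0.09,0],[0.19,-0.95,-0.09,0],[0.19,-0.95,-0.09,0],[0.19,-0.95,-0.09,0],[0.19,-0.95,-0.09,0],[0.19,-0.95,-0.09,0],[0.19,-0.95,-0.09,0],[0.19,-0.95,-0.09,0],[0.19,-0.95,-0.09,0],[0.19,-0.95,-0.09,0],[0.19,-0.95,-0.09,0],[0.19,-0.95,-0.09,0],[0.19,-0.95,-0.09,0],[0.19,-0.95,-0.09,0],[0.19,-0.95,-0.09,0],[0.19,-0.95,-0.09,0],[0,0,0,0]]]' 62
python3 -m handwheel '[[[0,0,0,1],[0,0,0,1],[0,0,0,1],[0,0,0,1],[0,0,0,1],[0,0,0,1],[0,0,0,1],[0,0,0,1],[0,0,0,1],[0,0,0,1],[0,0,0,1],[0,0,0,1],[0,0,0,1],[0,0,0,1],[0,0,0,1],[0,0,0,0],[0,0,0,0]]]'
python3 - <<'E'
from h import *
im,d,P,T=look('wrist')
h=cv2.cvtColor(im,cv2.COLOR_RGB2HSV);H,S,V=[h[...,i].astype(int) for i in range(3)]
m=(S<50)&(V>100)&(P[...,0]>.4)&(P[...,0]<.56)&(P[...,1]<-.2)&(P[...,1]>-.39)
blobs(P,m,60,(.028,.045));m&=(P[...,2]>.028)&(P[...,2]<.045);q=P[m][:,:2];c=(q.min(0)+q.max(0))/2
print('yaw',np.degrees(np.arctan2(T[1,0],T[0,0])));tooldelta([*c,.01])
E
```

```text
t: 45.72
tcp_pos: [0.4727, -0.2738, 0.1985]
tool_rot: [-0.086, 0.996, -0.0, 0.0]
force: [0.3, -0.4, -0.0]
finger_gap: 0.728
gripper_force: 0.0
t: 47.85
tcp_pos: [0.4724, -0.2712, 0.1985]
tool_rot: [0.642, 0.767, 0.0, -0.0]
force: [-0.6, -0.9, 0.1]
finger_gap: 0.727
gripper_force: 0.0
px [320. 179.] 1016 xyz [ 0.47  -0.268  0.037] zmax 0.039 rect [ 470.1 -269. ] [34.9 34.7] 28.1
yaw 100.09895033819362
tcp [ 0.4724 -0.2713  0.1985] tool x [-0.175  0.985  0.   ] dx units [ 0.1  -0.08  7.54]
```

```bash
python3 -m handwheel '[[[0.1,-0.08,0.9,0],[0,0,0.9,0],[0,0,0.9,0],[0,0,0.9,0],[0,0,0.9,0],[0,0,0.9,0],[0,0,0.9,0],[0,0,0.7,0],[0,0,0.4,0],[0,0,0.2,0],[0,0,0,0]]]' 62 30
python3 -m handwheel '[[[0,0,0,0],[0,0,0,0],[0,0,0,0],[0,0,0,0],[0,0,-0.4,0],[0,0,-0.9,0],[0,0,-0.9,0],[0,0,-0.9,0],[0,0,-0.9,0],[0,0,-0.9,0],[0,0,-0.5,0],[0,0,0,0]]]' 0 30
python3 - <<'E'
from h import *
a=np.radians(10.65);c=np.array([.4815,.124]);t=c+.045*np.array([-np.sin(a),np.cos(a)]);print(t)
tooldelta([*t,.14])
E
```

```text
t: 49.28
tcp_pos: [0.4702, -0.2697, 0.0086]
tool_rot: [0.643, 0.766, -0.0, 0.0]
force: [0.3, 0.3, 1.1]
finger_gap: 0.727
gripper_force: 0.0
t: 50.78
tcp_pos: [0.4704, -0.2698, 0.1444]
tool_rot: [0.643, 0.766, -0.0, 0.001]
force: [0.7, 0.5, -0.1]
finger_gap: 0.429
gripper_force: 30.2
[0.47318359 0.16822485]
tcp [ 0.4704 -0.2698  0.1444] tool x [-0.173  0.985 -0.001] dx units [17.24  3.15  0.15]
```

```bash
python3 -m handwheel '[[[0.96,0.175,0,0],[0.96,0.175,0,0],[0.96,0.175,0,0],[0.96,0.175,0,0],[0.96,0.175,0,0],[0.96,0.175,0,0],[0.96,0.175,0,0],[0.96,0.175,0,0],[0.96,0.175,0,0],[0.96,0.175,0,0],[0.96,0.175,0,0],[0.96,0.175,0,0],[0.96,0.175,0,0],[0.96,0.175,0,0],[0.96,0.175,0,0],[0.96,0.175,0,0],[0.96,0.175,0,0],[0.92,0.175,0,0],[0,0,0,0],[0,0,0,0]]]'
python3 - <<'E'
from h import *
tooldelta([.4732,.1682,.016]);im,d,P,T=look('scene','s9');cv2.imwrite('pics/s9.png',cv2.resize(im[60:330,180:480,::-1],None,fx=2.2,fy=2.2))
E
```

```text
t: 53.28
tcp_pos: [0.4716, 0.1689, 0.1431]
tool_rot: [0.642, 0.766, -0.001, -0.001]
force: [0.5, -0.4, -1.2]
finger_gap: 0.432
gripper_force: 30.2
tcp [0.4716 0.1689 0.1431] tool x [-0.175  0.985 -0.   ] dx units [-0.04  0.07  5.09]
```

View pics/s9.png

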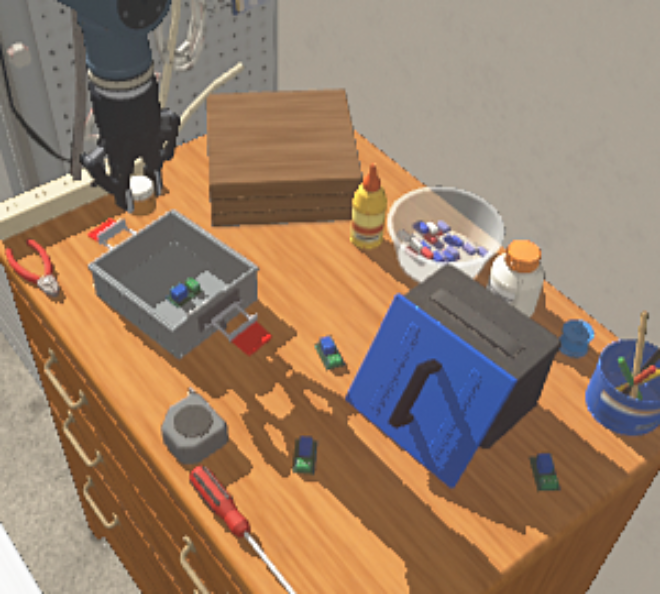

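The jar is in the gripper at (142,190), the relay board in the crate at (185,290), the lid leaning at (430,390), and both clips open at (110,230) and (248,338).

```bash
python3 -m handwheel '[[[0,0.05,0.9,0],[0,0,0.9,0],[0,0,0.9,0],[0,0,0.9,0],[0,0,0.7,0],[0,0,0.4,0],[0,0,0.2,0],[0,0,0.14,0],[0,0,0,0],[0,0,0,0]]]'
python3 -m handwheel '[[[0,0,0,0],[0,0,0,0],[0,0,0,0],[0,0,-0.4,0],[0,0,-0.9,0],[0,0,-0.9,0],[0,0,-0.9,0],[0,0,-0.9,0],[0,0,-0.9,0],[0,0,-0.9,0],[0,0,-0.9,0],[0,0,0,0],[0,0,0,0],[0,0,0,0]]]' 50
python3 lid.py; python3 - <<'E'
from h import *
im,d,P,T=look('side','f');cv2.imwrite('pics/f.png',cv2.resize(im[100:310,190:490,::-1],None,fx=2.6,fy=2.6))
E
```

```text
t: 54.58
tcp_pos: [0.4744, 0.1689, 0.018]
tool_rot: [0.643, 0.766, 0.0, 0.0]
force: [0.2, 0.1, -1.1]
finger_gap: 0.432
gripper_force: 30.3
t: 56.32
tcp_pos: [0.4733, 0.1686, 0.1841]
tool_rot: [0.643, 0.766, -0.001, -0.001]
force: [-0.3, 0.5, 1.5]
finger_gap: 0.585
gripper_force: 0.0
side normal [-0.872 -0.1    0.479] tilt 61.4 2577 z 0.005 0.144 x 0.557 0.65 y -0.316 -0.136
scene normal [-0.873 -0.1    0.478] tilt 61.5 3298 z 0.004 0.142 x 0.557 0.652 y -0.314 -0.137
```

View pics/f.png

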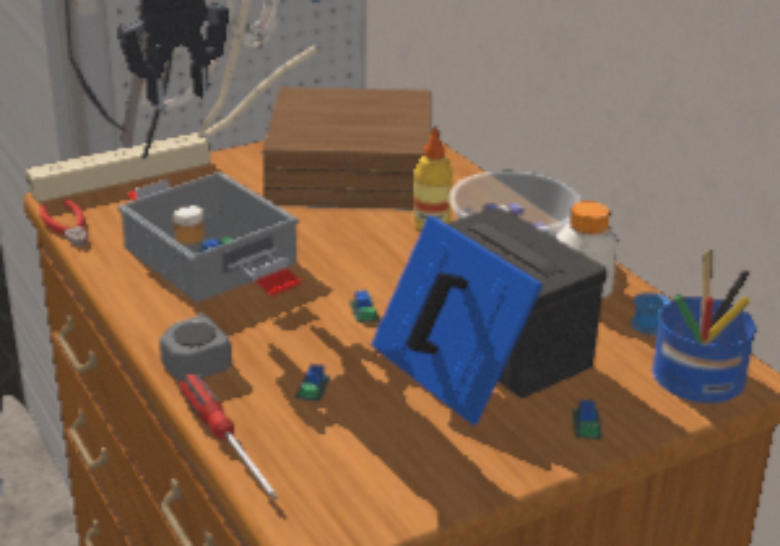

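The jar stands upright in the crate at (188,222), with the relay board beside it at (220,243). The lid leans at (455,320), and the right clip is open at (278,280). The gripper touches nothing.

```bash
python3 -c "
from station import *
print(sign_off())"
```

```text
the job is handed in; nothing more can be done
None
```

The job is handed in: both clips are open, the lid leans at about 61° against the battery box with its handle facing out, and the three parts I found (relay board, one jar, one bolt) are in the crate, though the strip behind the wooden box was never in view.

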